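# Clamp the reagent bottle and take off its safety cap

## Robot

A 6-joint arm with a two-finger parallel gripper is mounted at the origin on a cart in front of the work surface, level with it; the furniture and walls round the work are solid. World frame = base frame: x ahead of the robot, y to its left, z up, the work surface at z = 0. Lengths are in mm, angles in degrees, forces in N, time in s.
With the tool pointing down it reaches from about 350 to 975 mm from the base axis. Payload 17.4 kg.
Tool frame: the origin (TCP) lies at the very end of the fingers, on their centre line; the grasp point (between the pads) lies 19 mm behind it; z points along the fingers, y is the line along which they close (so a half turn about z gives the same grasp; the last joint's range is limited). The gripper opens to 85 mm and grips with 20 to 120 N. Pads are 22 mm wide; open, the fingers measure 114 mm over their backs; the gripper's body (76 mm by 85 mm) begins 54 mm behind the grasp point. The pads swing forward as they close: fully open they stand 13 mm farther back than shut.
Start: joints at [-74.817, 6.646, 82.598, -0, 90.757, -2.166], TCP at [201.271, -644.3, 197.803] pointing down, gripper open.
Joint ranges: [-162.19, 162.19], [-47.58, 125.68], [4.15, 143.07], [-65.23, 245.23], [0.69, 171.88], [-170.13, 170.13]. Speed limits (degrees/s): [108.29, 108.29, 127.2, 180, 180, 180].

## Interface

Orientations are given as a 3x3 rotation matrix whose columns are the frame's x, y, z axes.
In Python, from workcell import sense, read_camera, job_done gives the robot as it stands.
- The arm moves only by the tool drive_tool, never from a script. Its argument "steps" is a list that holds one entry, the list of rows, each a list of 5 numbers: the opening, from 0 (shut) to 1 (fully open), then the shift along the world's x, y, z in m, then the turn about the world's z in rad. In form: [[[hand, tx, ty, tz, yaw], ...]]. A call has 1 to 12 rows; each row is the pose to reach, as a shift and turn from the pose commanded when the call began; what a row does not reach only later rows make up. A row lasts 1/10 s, in which the tool goes at most 50 mm and 8.59 degrees, less where a joint would pass 70% of its speed; a pose out of reach is approached as far as the arm can. A call with a gripper value outside its range is refused whole. The fingers move at their own pace and stop on an object; "grip_force" is the grip in N (left out, the last holds). Time passes only in rows, so rows that repeat a pose let the fingers close. It gives the time, the measured TCP pose, the force, the opening and the grip force at its end, in the units of the state.
- sense(): the state, without advancing time (a new reading comes with each control period).
- read_camera(name): name is "scene" or "top" or "wrist"; returns a dict with "img" (384x512x3 uint8, blue, green, red), "fovy" (degrees; the focal length in pixels is half the picture's height over the tangent of half this angle, whatever the lens; pixels are square), "cx", "cy" (the principal point, pixels), "k1" (the pictures are not rectified: a ray, as slopes to the right and down, at radius r is drawn at 1 + k1 r^2 times it, then the intrinsics apply), "extrinsics" (4x4, takes a point from world to camera coordinates); the wrist camera has in their place "mount" (4x4, takes a point from camera to tool coordinates, whose origin is the TCP and whose axes are the flange's). Camera axes: x right, y down, z forward; pixel columns grow to the right and rows downward; lengths in mm; the calibration is good to about 2 mm. A picture is of the moment at which its call begins: read the wrist's pose just before it. There is no depth.
- job_done(): hands the job in; it is judged then, once.
The state is a dict: "clock": time; "qpos": joint angles; "qvel": joint speeds; "tau": joint torques, N m; "ee_pos": TCP position; "ee_rot": TCP orientation; "wrist_force": force on the tool from outside, world axes, zero at the start; "wrist_torque": the same for the moment, N m; "finger_gap": finger opening in mm; "grasp_force": force on a finger pad.
Only numpy, scipy, OpenCV 4.12 (cv2) and the standard library are available. Lean on these libraries where they do the work, as an engineer would, in place of code of your own. Each camera call takes 0.05 s, during which the arm holds its last target. There are 200 camera calls.

## Task

Press the hinged cover of the bottle clamp down over the shoulders of the square white bottle until its catch snaps and holds it shut. Then take hold of the bottle's push-and-turn safety cap, press it down, twist it anticlockwise (seen from above) while pressed until it is free, and lift it straight off; the bottle stays seated in the shut clamp, and the other things around it stay where they are. Finish still holding the cap upright and motionless, directly above the bottle, about 7 cm higher than it sat.

Things in the scene. Friction and masses are not known exactly. Their poses are not given: they have to be found in the camera images.
- clamp: Fixed grey metal bottle clamp: base plate 124 x 104 x 6 mm, a square pocket with walls up to 30 mm, two hinge posts 84 mm high at the back. Origin: centre of the pocket, at worktop height; its x points from the front tab towards the hinge, z up.
- cover_hinge (a point): Middle of the cover's hinge line, which runs along the clamp's y, at clamp x = +47 mm, z = 79 mm.
- cover (a joint): Hinged steel cover, rad. 0 = fully shut (level), positive = front end raised; starts at 0.6 to 1.0 and stays by hinge friction where it is left (0.5 N at the tab moves it). In the last 0.1 rad the spring catch resists: about 5 to 9 N on the tab pushes past it; under 0.025 it is shut and the catch holds it.
- cover_tab (a point): Where to press: top face of the cover's front tab, 115 mm from the hinge line (the tab reaches from 96 to 128 mm, 30 mm wide). Shut, this point lies at clamp x = -68 mm, z = 81 mm. The cover is a frame 4 mm thick, 76 mm wide, with an opening 54 mm wide that passes round the cap.
- catch (a point): Spring catch at the clamp's front: two steel blades with round noses beside the tab, 20 to 32 mm either side of the clamp's middle line, x = -46 to -54 mm, up to z = 87 mm. The noses snap over the cover's front edge. This point: midway between the noses, z = 83 mm.
- bottle: Loose square white plastic bottle 64 x 64 x 70 mm, 0.2 to 0.4 kg, standing in the pocket (1 mm play; it cannot turn there), with a round neck 26 mm across up to 96 mm. Origin: centre of its underside, 6 mm above the worktop; axes as the clamp's.
- cap: Black ribbed push-and-turn cap on the bottle's neck, 46 mm in diameter, 32 mm tall, 30 g. Origin: centre of its lower rim, 77 mm above the bottle's underside (83 mm above the worktop); z up. Locked, its x lies along the bottle's x. Grip it from above across its diameter, at any yaw, over its upper 17 mm (lower, the fingers meet the shut cover), with 40 N or more.
- cap_top (a point): Centre of the cap's top, 115 mm above the worktop. A spring holds the cap up in its lock (4 N, and 0.7 N more per mm). To open: press it down 5.5 to 6.5 mm (it bottoms at 7 mm, 9 N) and, while pressed, turn it anticlockwise seen from above; it can be lifted once turned by 55 to 100 degrees (stop at 100), best at 76. It is clear of the neck after 20 mm.
- immersion_oil: Bystander: small round dark bottle, 34 mm across, 105 mm tall. Origin: underside centre.
- stain_bottle: Bystander: small round dark dropper bottle, 36 mm across, 98 mm tall. Origin: underside centre.
- vial_2: Bystander: small sample vial, 22 mm across, 54 mm tall. Origin: underside centre.
- petri_2: Bystander: petri dish, 62 mm across, 10 mm tall. Origin: underside centre.
- eyepiece_cap: Bystander: flat round black dust cap, 34 mm across, 12 mm tall. Origin: underside centre.
- tweezers_2: Bystander: steel tweezers, 126 mm long along their y, 9 mm high. Origin: underside centre.
Things that resemble listed ones, but are neither listed nor needed, are in the scene too. Leave any blue or purple look-alike of the cap alone.

How it is judged (in metres and radians):
On the way, in this order (a step that is already met when the one before it is completed fails the run):
1. the cover is shut and held by its catch (value of joint cover below 0.025 rad and contact force between each of the arm, the fingers and cover below 0.5 N), for 0.2 s.
2. the cap is pressed down at least 4 mm before it is turned, the cover shut (value of joint cover below 0.025 rad and z of cap in the frame of bottle below 0.073 m and angle between the x axis of cap and the x axis of bottle, either way round below 0.17 rad), for 0.1 s.
3. the cap is turned by at least 45 degrees while still on the neck (value of joint cover below 0.025 rad and angle between the x axis of cap and the x axis of bottle, either way round above 0.785 rad and z of cap in the frame of bottle below 0.079 m), for 0.05 s.
At the end, for the whole second after the job is handed in: The fingers hold the cap (more than 3 N), still (under 20 mm/s), upright within 0.2 rad, 50 to 100 mm higher than it sat and within 20 mm of the bottle's axis, touching neither bottle nor cover; the cover is shut (under 0.025 rad) and the bottle sits upright in the pocket (within 5 mm) (value of joint cover below 0.025 rad and horizontal distance between bottle and clamp below 0.005 m and z of bottle in the frame of clamp below 0.011 m and angle between bottle's own z axis and vertical below 0.07 rad and z of cap in the frame of bottle between 0.127 and 0.177 m and horizontal distance between cap and bottle below 0.02 m and angle between cap's own z axis and vertical below 0.2 rad and contact force between the fingers and cap above 3 N and contact force between cap and bottle below 0.1 N and contact force between cap and cover below 0.1 N and linear speed of cap below 0.02 m/s); the arm keeps its last pose, push and grip.
It fails at once if a bystander is moved by more than 20 mm (distance of any of immersion_oil, stain_bottle, vial_2, petri_2, eyepiece_cap, tweezers_2 from where it was at the start of the episode above 0.02 m).
It fails at once if the bottle is pulled out of its pocket (z of bottle in the frame of clamp above 0.02 m).
It also fails if it takes over 48 s, if anything falls off the work surface, if the arm or the gripper's body presses on something with over 40 N, if the wrist force passes 120 N, or if a joint passes its speed limit or range.

## Working session

There is one attempt and no reset: what is moved stays moved. The work goes in short steps, Python scripts to look and compute and a tool call to move; the robot and the scene stay as the last step left them, time stands still between calls to the robot, and variables do not carry over. Pictures are saved under pics/ and viewed, at most 10 in all, crops included, and the job is handed in when it is done.

Besides the shell and the picture viewer there is one more tool, called by a JSON object that holds its "op" and its "data", one argument or row to a line. drive_tool: Moves the arm, as the interface text tells. Its arguments: {"type":"object","properties":{"steps":{"type":"array","items":{"type":"array","items":{"type":"array","items":{"type":"number"}}}},"grip_force":{"type":"number"}},"required":["steps"]}

```bash
mkdir -p pics
cat > h.py <<'E'
import numpy as np,cv2,pickle
from workcell import sense,read_camera,job_done
def K(c):
    f=c['img'].shape[0]/2/np.tan(np.radians(c['fovy'])/2);return f
def ext(c,s=None):
    if 'extrinsics' in c: return np.array(c['extrinsics'])
    T=np.eye(4);T[:3,:3]=s['ee_rot'];T[:3,3]=s['ee_pos'];return np.linalg.inv(T@np.array(c['mount']))
def proj(c,E,P):
    P=np.atleast_2d(P);q=P@E[:3,:3].T+E[:3,3];x=q[:,:2]/q[:,2:];r2=(x**2).sum(1,keepdims=True)
    return x*(1+c['k1']*r2)*K(c)+[c['cx'],c['cy']]
def ray(c,E,uv):
    f=K(c);d=(np.array(uv,float)-[c['cx'],c['cy']])/f;x=d.copy()
    for _ in range(20): x=d/(1+c['k1']*(x**2).sum())
    R=E[:3,:3];return -R.T@E[:3,3],R.T@np.r_[x,1]
def atz(c,E,uv,z):
    o,d=ray(c,E,uv);return o+d*(z-o[2])/d[2]
def snap(n,f):
    s=sense();c=read_camera(n);pickle.dump((c,s),open(f+'.pkl','wb'));cv2.imwrite('pics/'+f+'.png',c['img']);return c,ext(c,s),s
def load(f):
    c,s=pickle.load(open(f+'.pkl','rb'));return c,ext(c,s),s
E
python3 - <<'E'
from h import *
for n in('scene','top'):
    c,e,s=snap(n,n+'0');print(n,c['fovy'],c['k1'],np.round(e,3).tolist())
print(s)
a=[cv2.imread(f'pics/{n}0.png') for n in('scene','top')]
cv2.imwrite('pics/both.png',cv2.resize(np.vstack(a),None,fx=.78,fy=.78))
E
```

```text
scene 49.63541983973009 -0.002287157772060364 [[-0.45, -0.893, 0.002, 430.677], [-0.611, 0.306, -0.73, 396.619], [0.652, -0.329, -0.683, 708.919], [0.0, 0.0, 0.0, 1.0]]
top 48.60052916947373 -0.0337905749974948 [[-0.027, -1.0, 0.014, 173.119], [-0.991, 0.024, -0.135, 637.432], [0.135, -0.017, -0.991, 951.088], [0.0, 0.0, 0.0, 1.0]]
{'clock': 0.05, 'qpos': array([-7.48178277e+01,  6.67461713e+00,  8.26354738e+01, -1.94683345e-03,
        9.07582771e+01, -2.16542037e+00]), 'qvel': array([-0.00938987, -0.06529187, -0.09302214,  0.01059538, -0.03103566,
        0.0210188 ]), 'tau': array([ 3.38454855e-03, -7.34354067e+01, -6.34425974e+01, -8.72468672e-05,
        5.53105681e-03,  1.62772920e-05]), 'ee_pos': array([ 201.18605093, -644.07175366,  197.05936109]), 'ee_rot': array([[ 9.54513586e-01,  2.98167226e-01, -3.45287787e-04],
       [ 2.98167425e-01, -9.54512902e-01,  1.14270168e-03],
       [ 1.11345424e-05, -1.19367785e-03, -9.99999288e-01]]), 'wrist_force': array([ 0.22529323, -0.91811981,  0.01692586]), 'wrist_torque': array([0.03023417, 0.00415186, 0.04222642]), 'grasp_force': 0.0, 'finger_gap': 85.1394506131572}
```

View pics/scene0.png

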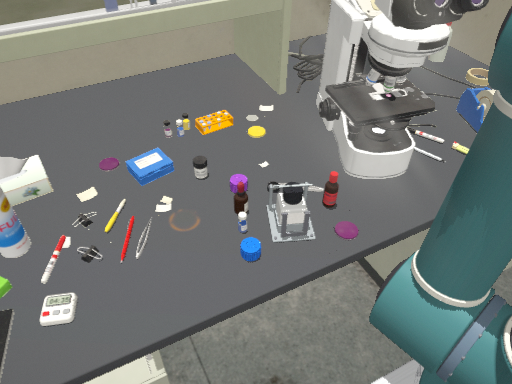

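View pics/top0.png

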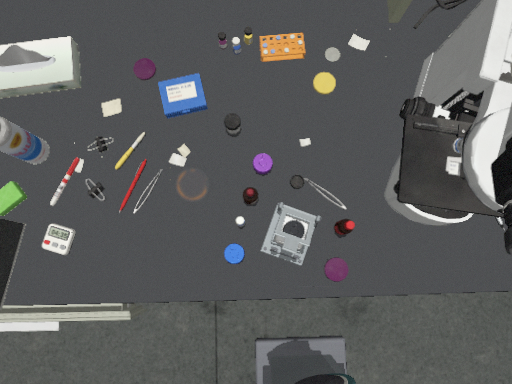

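The scene view shows the clamp at about (290,212) and the top view shows it at (291,233). Candidates for the cap in the top view are:
- the black cap on the clamp's bottle (293,230), which I choose
- a blue look-alike (234,254)
- a purple look-alike (263,163)
- a black dust cap (297,182)
- a black-lidded jar (232,122)

Next I'll check the choice in one close crop.

Run:
```python
from h import *
a=load('scene0')[0]['img'][165:255,235:355];b=load('top0')[0]['img'][175:275,225:365]
A=cv2.resize(a,(800,600),interpolation=2)[:, :]
B=cv2.resize(b,None,fx=4,fy=4,interpolation=2);A=cv2.resize(a,(240,180));
A=cv2.resize(a,None,fx=400/90*0.75,fy=400/90*0.75,interpolation=2)
W=np.zeros((600,800,3),np.uint8);A=cv2.resize(a,(400,300),interpolation=2);B=cv2.resize(b,(800,571),interpolation=2)
cv2.imwrite('pics/crop.png',B)
c,e,s=load('top0')
for n,uv,z in(('cap',(293,230),115),('blue',(234,254),30),('red',(345,227),105),('purple',(263,163),30),('brown',(251,195),100),('vial',(240,222),54),('dust',(297,182),12),('petri',(336,269),10)):print(n,atz(c,e,uv,z).round())
c,e,s=load('scene0');print(atz(c,e,(292,187),115))
```

```text
cap [554.  88. 115.]
blue [506. 219.  30.]
red [558. -27. 105.]
purple [720. 145.  30.]
brown [634. 176. 100.]
vial [578. 202.  54.]
dust [675.  64.  12.]
petri [464. -21.  10.]
[558.09236167  88.7175306  115.        ]
```

View pics/crop.png

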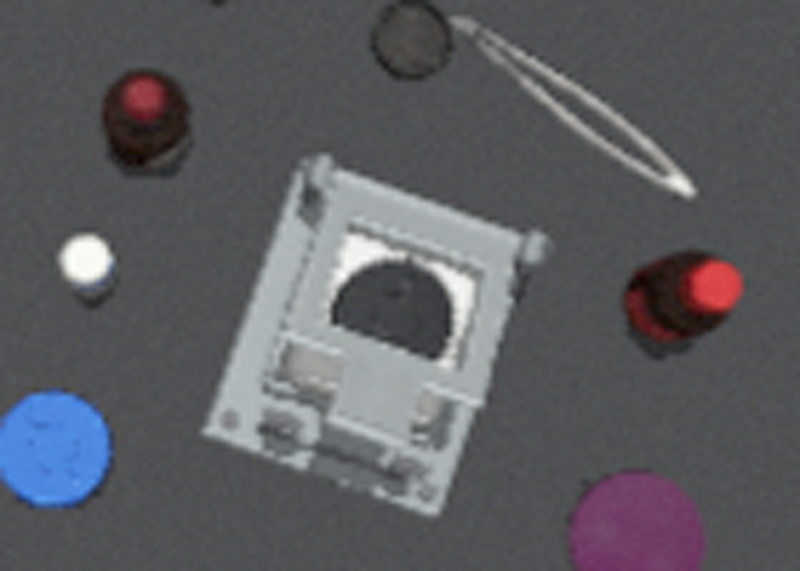

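The crop confirms the black round cap (centre about (395,310)) inside the tilted cover's frame. The front plate corners are at (205,432) and (438,515), the catch noses at (285,430) and (405,470), and the tab end at (330,418) to (410,438). The robot-side tab points down-left in the image. Next I'll fit the pose.

Run:
```python
from h import *
from scipy.optimize import least_squares
c,e,s=load('top0');c2,e2,_=load('scene0')
obs=np.array([(205,432),(438,515),(285,430),(405,470),(332,418),(410,440)],float)/5.714+[225,175]
def model(p):
    x,y,w,t=p
    cv=lambda r,yy:[47-r*np.cos(t)-2*0,yy,79+r*np.sin(t)]
    P=np.array([[-62,52,6],[-62,-52,6],[-50,26,87],[-50,-26,87],cv(128,15),cv(128,-15)])
    R=np.array([[np.cos(w),-np.sin(w),0],[np.sin(w),np.cos(w),0],[0,0,1]]);return P@R.T+[x,y,0]
f=lambda p:(proj(c,e,model(p))-obs).ravel()
r=least_squares(f,[550,88,-.3,.8]);print(r.x,np.degrees(r.x[2]),r.fun.round(1))
x,y,w,t=r.x
print(proj(c,e,[[x,y,115]]),proj(c2,e2,[[x,y,115]]))
R=np.array([[np.cos(w),-np.sin(w)],[np.sin(w),np.cos(w)]])
print('tab now',R@[47-115*np.cos(t),0]+[x,y],79+115*np.sin(t)+2,'tab shut',R@[-68,0]+[x,y])
```

```text
[ 5.51036155e+02  8.57931111e+01 -3.59314991e-01  7.95195003e-01] -20.587232519765532 [-0.3  0.4  0.4  0.3 -0.6 -0.7  0.8  0.1 -0.4 -0.6  0.1  0.5]
[[293.89922431 231.22927077]] [[294.66241628 188.47294497]]
tab now [519.65986629  97.57870396] 163.1100171222364 tab shut [487.37877725 109.70415868]
```

{"op": "drive_tool", "data": {
  "steps": [
    [[0,0.0,0.04,0.06,0],[0,0.03,0.08,0.06,0.1],[0,0.05,0.12,0.06,0.2],[0,0.065,0.16,0.06,0.3],[0,0.08,0.2,0.06,0.4],[0,0.1,0.24,0.06,0.5],[0,0.115,0.28,0.06,0.6],[0,0.13,0.32,0.06,0.7],[0,0.145,0.36,0.06,0.8],[0,0.16,0.4,0.06,0.908],[0,0.18,0.44,0.06,0.908],[0,0.195,0.48,0.06,0.908]]
  ]
}}

```text
clock: 1.3
ee_pos: [396.6, -162.5, 257.7]
ee_rot: [[0.352, 0.936, 0.0], [0.936, -0.352, -0.0], [0.0, 0.0, -1.0]]
wrist_force: [1.1, 0.4, 0.2]
finger_gap: -0.3
grasp_force: 0.0
```

{"op": "drive_tool", "data": {
  "steps": [
    [[0,0.015,0.04,0,0],[0,0.03,0.08,0,0],[0,0.045,0.12,0,0],[0,0.06,0.16,0,0],[0,0.08,0.2,0,0],[0,0.09,0.23,0,0],[0,0.1,0.25,0,0],[0,0.109,0.267,0,0],[0,0.109,0.267,0,0],[0,0.109,0.267,0,0],[0,0.109,0.267,0,0]]
  ]
}}

```text
clock: 2.4
ee_pos: [505.0, 102.1, 257.8]
ee_rot: [[0.353, 0.936, -0.0], [0.936, -0.353, -0.0], [-0.0, 0.0, -1.0]]
wrist_force: [-0.1, 0.6, 0.1]
finger_gap: 0.0
grasp_force: 0.0
```

Run:
```python
from h import *
c,e,s=snap('wrist','w1');print(s['ee_pos'],s['ee_rot'].round(3).tolist(),s['wrist_force'],s['finger_gap'],s['qpos'])
x,y,w,t=551,85.8,-.3593,.795
R=np.array([[np.cos(w),-np.sin(w),0],[np.sin(w),np.cos(w),0],[0,0,1]])
P=np.array([[-62,52,6],[-62,-52,6],[-50,26,87],[-50,-26,87],[47-128*np.cos(t),15,79+128*np.sin(t)],[47-128*np.cos(t),-15,79+128*np.sin(t)],[0,0,115],[47,0,79]])@R.T+[x,y,0]
p=proj(c,e,P);print(p.round())
im=c['img'].copy()
for q in p: cv2.drawMarker(im,tuple(int(v) for v in q.clip(-999,999)),(0,0,255),0,8)
cv2.imwrite('pics/w1m.png',im)
```

```text
[505.01835469 102.07478681 257.81264625] [[0.353, 0.936, -0.0], [0.936, -0.353, -0.0], [-0.0, 0.0, -1.0]] [-0.13460802  0.61743428  0.09132554] 0.03695471579099133 [ 8.59593730e+00 -1.39716227e+01  9.67417113e+01 -9.74034671e-03
  9.72334019e+01  2.92479965e+01]
[[242. 102.]
 [243. 184.]
 [252. 133.]
 [252. 183.]
 [262. 163.]
 [261. 199.]
 [305. 165.]
 [344. 157.]]
```

View pics/w1m.png

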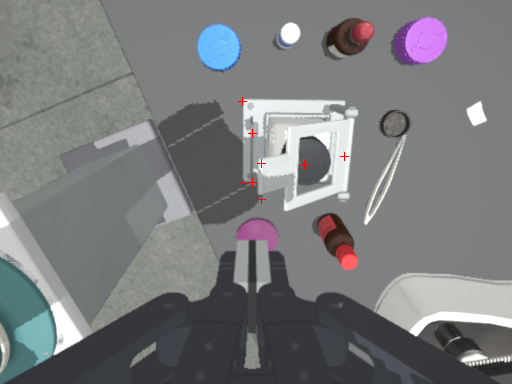

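Run:
```python
from h import *
c,e,s=load('w1');cv2.imwrite('pics/w1c.png',cv2.resize(c['img'][90:220,230:370],None,fx=4.5,fy=4.5,interpolation=2))
print(np.linalg.inv(e)[:3,3])
```

```text
[531.56899745 176.58205036 434.40979716]
```

View pics/w1c.png

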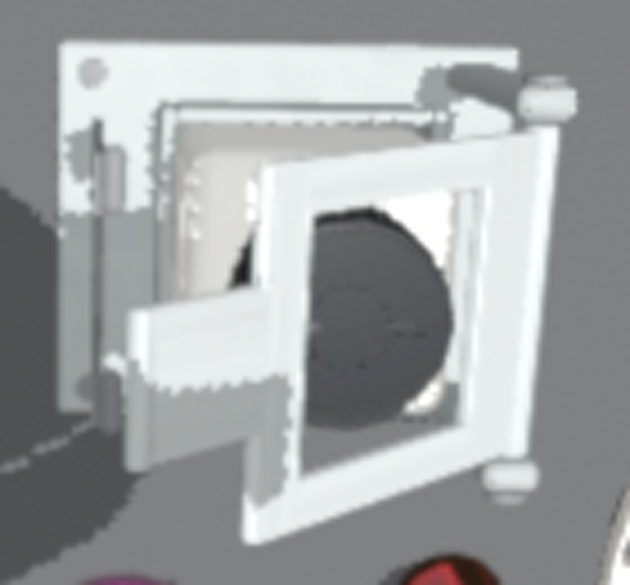

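The tab's front corners sit at crop (133,312) and (130,468), and the cap's centre at (345,318). Both are within about 3 mm of the model, so I'll take the clamp centre as (551.5, 87) and swing the cover down along its arc.

{"op": "drive_tool", "data": {
  "steps": [
    [[0,0.016,-0.004,-0.04,0],[0,0.016,-0.004,-0.07,0],[0,0.012,-0.003,-0.085,0],[0,0.005,0,-0.095,0],[0,-0.002,0.003,-0.105,0],[0,-0.008,0.005,-0.116,0],[0,-0.013,0.007,-0.127,0],[0,-0.017,0.008,-0.139,0],[0,-0.02,0.009,-0.151,0],[0,-0.02,0.009,-0.158,0],[0,-0.02,0.009,-0.164,0],[0,-0.02,0.009,-0.164,0]]
  ]
}}

```text
clock: 3.65
ee_pos: [485.1, 111.6, 93.0]
ee_rot: [[0.352, 0.936, -0.001], [0.936, -0.352, -0.0], [-0.001, -0.001, -1.0]]
wrist_force: [0.2, -0.4, 0.1]
finger_gap: 0.3
grasp_force: 0.0
```

{"op": "drive_tool", "data": {
  "steps": [
    [[0,0,0,-0.004,0],[0,0,0,-0.008,0],[0,0,0,-0.01,0],[0,0,0,-0.012,0],[0,0,0,-0.013,0],[0,0,0,-0.013,0]]
  ]
}}

```text
clock: 4.25
ee_pos: [483.5, 113.1, 83.1]
ee_rot: [[0.352, 0.936, -0.003], [0.936, -0.352, 0.003], [0.001, -0.004, -1.0]]
wrist_force: [-42.5, 9.4, 36.9]
finger_gap: -0.2
grasp_force: 18.9
```

The sideways force is too large, so I'll back off and look.

{"op": "drive_tool", "data": {
  "steps": [
    [[0,0,0,0.01,0],[0,0,0,0.02,0],[0,-0.01,0.003,0.06,0],[0,-0.01,0.003,0.1,0],[0,-0.01,0.003,0.1,0],[0,-0.01,0.003,0.1,0]]
  ]
}}

```text
clock: 4.85
ee_pos: [475.8, 114.7, 181.7]
ee_rot: [[0.352, 0.936, 0.002], [0.936, -0.352, 0.0], [0.001, 0.002, -1.0]]
wrist_force: [-0.6, -0.2, 0.0]
finger_gap: 0.1
grasp_force: 0.0
```

Run:
```python
from h import *
c,e,s=snap('wrist','w2');c2,e2,_=snap('top','t2');c3,e3,_=snap('scene','s2')
print(s['ee_pos'],s['wrist_force'])
a=cv2.resize(c['img'][40:280,180:420],(400,400),interpolation=2)
b=cv2.resize(c3['img'][165:255,250:340],(400,400),interpolation=2)
cv2.imwrite('pics/w2m.png',np.hstack([a,b]))
```

```text
[475.79413878 114.66466214 181.68210535] [-0.63759144 -0.24838372  0.03522245]
```

View pics/w2m.png

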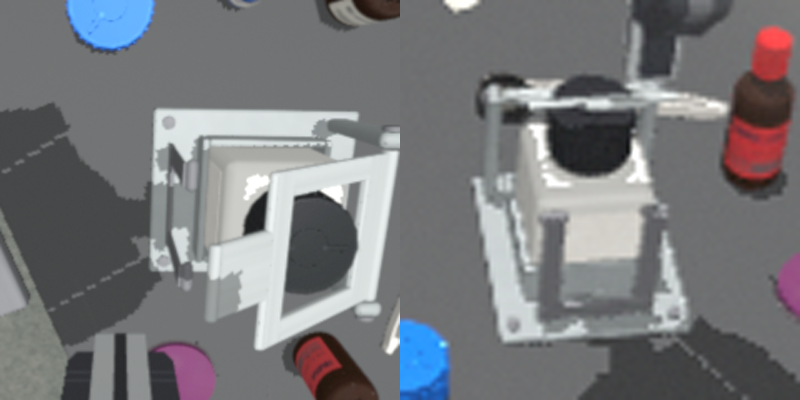

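Run:
```python
from h import *
from scipy.optimize import least_squares
def mod(x,y,w,t):
    cv=lambda r,yy,h=0:[47-r*np.cos(t),yy,79+r*np.sin(t)]
    P=np.array([[-62,52,6],[-62,-52,6],cv(128,15),cv(128,-15),cv(96,38),cv(96,-38)])
    R=np.array([[np.cos(w),-np.sin(w),0],[np.sin(w),np.cos(w),0],[0,0,1]]);return P@R.T+[x,y,0]
W1=np.array([(60,45),(58,408),(135,312),(130,468),(263,168),(247,542)])/4.5+[230,90]
W2=np.array([(152,110),(150,270),(210,248),(208,318),(270,178),(257,348)])/1.6667+[180,40]
for f,o in(('w1',W1),('w2',W2)):
    c,e,s=load(f);r=least_squares(lambda p:(proj(c,e,mod(*p))-o).ravel(),[551,86,-.36,.8]);print(f,r.x,r.fun.round(1),mod(*r.x)[2:4].round())
```

```text
w1 [ 5.52884458e+02  8.74427638e+01 -3.74500613e-01  7.67660746e-01] [ 0.4 -1.   0.4  1.   0.2 -0.5  0.6  0.8 -0.6 -1.  -0.9  0.9] [[516. 118. 168.]
 [505.  90. 168.]]
w2 [ 5.52707340e+02  8.80759571e+01 -3.58801190e-01  7.09732229e-01] [ 1.2 -0.6  0.9  1.3  0.7 -1.  -0.4  2.8 -0.6 -3.5 -1.2  1.8] [[511. 120. 162.]
 [501.  92. 162.]]
```

{"op": "drive_tool", "data": {
  "steps": [
    [[0,0.025,-0.008,0.008,0],[0,0.045,-0.0145,0.004,0],[0,0.045,-0.0145,0.0,0],[0,0.043,-0.014,-0.015,0],[0,0.0415,-0.013,-0.024,0],[0,0.0415,-0.013,-0.028,0],[0,0.038,-0.012,-0.033,0],[0,0.035,-0.011,-0.037,0],[0,0.0325,-0.01,-0.042,0],[0,0.0295,-0.009,-0.046,0],[0,0.0295,-0.009,-0.046,0]]
  ]
}}

```text
clock: 6.1
ee_pos: [504.3, 105.8, 134.3]
ee_rot: [[0.352, 0.936, -0.0], [0.936, -0.352, -0.0], [-0.0, -0.0, -1.0]]
wrist_force: [0.5, 0.1, -0.4]
finger_gap: -0.0
grasp_force: 0.0
```

Run:
```python
from h import *
c,e,s=snap('wrist','w3')
print(s['ee_pos'],s['wrist_force'])
cv2.imwrite('pics/w3m.png',cv2.resize(c['img'][40:340,150:450],(560,560),interpolation=2))
```

```text
[504.26431025 105.81270188 134.31826306] [ 0.45613049  0.09226857 -0.38622368]
```

View pics/w3m.png

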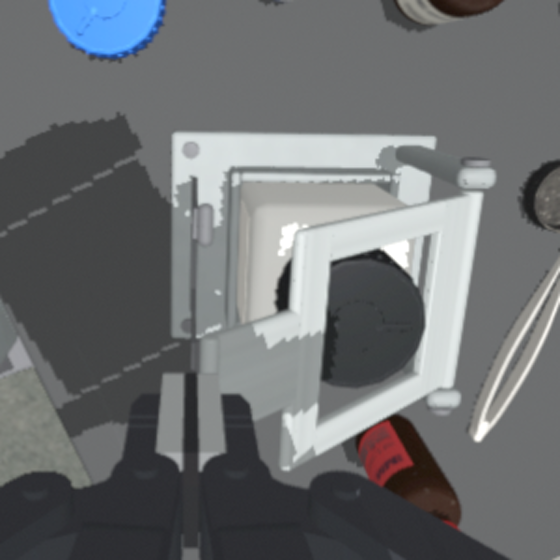

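Run:
```python
from h import *
from scipy.optimize import least_squares
c,e,s=load('w3')
z=(proj(c,e,[s['ee_pos']])-[150,40])*1.8667;print('tcp',z)
def mod(x,y,w,t):
    cv=lambda r,yy:[47-r*np.cos(t),yy,79+r*np.sin(t)]
    P=np.array([[-62,52,6],cv(128,15),cv(96,38),cv(96,-38),cv(0,38),cv(0,-38),[47,46,79]])
    R=np.array([[np.cos(w),-np.sin(w),0],[np.sin(w),np.cos(w),0],[0,0,1]]);return P@R.T+[x,y,0]
o=np.array([(173,133),(203,342),(300,233),(287,467),(475,198),(450,388)])/1.8667+[150,40]
r=least_squares(lambda p:(proj(c,e,mod(*p)[:6])-o).ravel(),[551,86,-.36,.8]);print(r.x,r.fun.round(1),mod(*r.x)[1].round())
for n in('w1','w2'):
  c,e,s=load(n);print(proj(c,e,[s['ee_pos']]))
```

```text
tcp [[195.32623495 349.91463788]]
[ 5.55467828e+02  8.52018343e+01 -3.66063974e-01  6.80460976e-01] [ 3.6  1.5  2.1 -1.1 -1.6  0.5 -2.2  2.5 -0.2 -1.2 -1.1 -2.5] [512. 118. 160.]
[[254.63689244 227.44858156]]
[[254.63499086 227.44797619]]
```

Run:
```python
from h import *
for n in('w1','w3'):
  c,e,s=load(n)
  for d in(0,10,20,30):
    R=s['ee_rot'];print(n,d,[proj(c,e,[s['ee_pos']+R@[a,0,-d]]).round(1).tolist() for a in(-11,0,11)])
c,e,s=load('w1');print('w1 obs v 240; w3 obs v',40+375/1.8667, 'u edges',150+160/1.8667,150+222/1.8667)
g=cv2.cvtColor(c['img'],6)
print(g[222:262:2,252].tolist(), g[222:262:2,245].tolist())
print(s['ee_rot'].round(3), (np.array(c['mount'])).round(2).tolist(),K(c))
```

```text
w1 0 [[[254.6, 245.2]], [[254.6, 227.4]], [[254.7, 209.1]]]
w1 10 [[[254.7, 253.7]], [[254.8, 235.2]], [[254.8, 216.0]]]
w1 20 [[[254.9, 263.1]], [[254.9, 243.7]], [[255.0, 223.6]]]
w1 30 [[[255.1, 273.5]], [[255.1, 253.3]], [[255.1, 232.2]]]
w3 0 [[[254.6, 245.2]], [[254.6, 227.5]], [[254.7, 209.1]]]
w3 10 [[[254.7, 253.7]], [[254.8, 235.2]], [[254.8, 216.0]]]
w3 20 [[[254.9, 263.1]], [[254.9, 243.7]], [[255.0, 223.6]]]
w3 30 [[[255.1, 273.5]], [[255.1, 253.3]], [[255.1, 232.2]]]
w1 obs v 240; w3 obs v 240.88926983446723 u edges 235.71275512937268 268.9264477420046
[125, 126, 128, 130, 128, 125, 123, 121, 120, 69, 51, 51, 50, 49, 50, 51, 49, 50, 50, 49] [84, 114, 119, 118, 118, 117, 117, 117, 118, 145, 159, 159, 160, 160, 160, 159, 159, 160, 159, 160]
[[ 0.353  0.936 -0.   ]
 [ 0.936 -0.353 -0.   ]
 [-0.     0.    -1.   ]] [[-0.0, -0.95, -0.31, 79.05], [1.0, -0.0, -0.0, -1.43], [0.0, -0.31, 0.95, -176.61], [0.0, 0.0, 0.0, 1.0]] 344.04062372184046
```

The fingertip seen at v≈240 shows the shut tips really end about 22 mm short of the reported TCP. That explains why the finger slid off the tab and why there is no force now. I'll move inward and redo the arc with that offset.

{"op": "drive_tool", "data": {
  "steps": [
    [[0,0,0,0.015,0],[0,0.011,-0.0045,0.015,0],[0,0.011,-0.0045,0.005,0],[0,0.011,-0.0045,-0.003,0],[0,0.006,-0.0025,-0.013,0],[0,0.0035,-0.0015,-0.018,0],[0,0.001,-0.0005,-0.022,0],[0,-0.0015,0.0005,-0.027,0],[0,-0.004,0.0015,-0.032,0],[0,-0.006,0.002,-0.038,0],[0,-0.0075,0.0025,-0.043,0],[0,-0.0075,0.0025,-0.043,0]]
  ]
}}

```text
clock: 7.35
ee_pos: [496.8, 108.2, 90.9]
ee_rot: [[0.352, 0.936, -0.001], [0.936, -0.352, -0.0], [-0.0, -0.001, -1.0]]
wrist_force: [0.1, -1.2, 0.0]
finger_gap: -0.0
grasp_force: 0.0
```

Run:
```python
from h import *
c,e,s=snap('wrist','w4');c3,e3,_=snap('scene','s4')
print(s['ee_pos'],s['wrist_force'])
a=cv2.resize(c['img'][60:300,170:410],(400,400),interpolation=2)
b=cv2.resize(c3['img'][165:255,250:340],(400,400),interpolation=2)
cv2.imwrite('pics/w4m.png',np.hstack([a,b]))
```

```text
[496.79169278 108.22413217  90.94502622] [ 0.11933748 -1.17101159  0.04758822]
```

View pics/w4m.png

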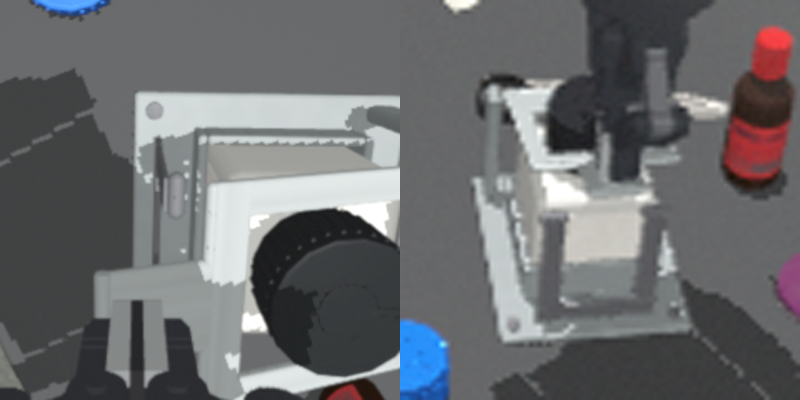

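Left, the wrist view shows the fingertips on the tab at about (137,300). Right, the scene view shows the cover lowered to about 0.3 rad. I'll carry on down.

{"op": "drive_tool", "data": {
  "steps": [
    [[0,-0.0015,0.0005,-0.006,0],[0,-0.0025,0.001,-0.011,0],[0,-0.0035,0.0015,-0.017,0],[0,-0.004,0.0017,-0.022,0],[0,-0.004,0.0017,-0.022,0]]
  ]
}}

```text
clock: 7.95
ee_pos: [492.8, 109.9, 68.8]
ee_rot: [[0.352, 0.936, -0.001], [0.936, -0.352, -0.0], [-0.001, -0.001, -1.0]]
wrist_force: [-0.1, 0.1, -0.3]
finger_gap: -0.1
grasp_force: 0.0
```

{"op": "drive_tool", "data": {
  "steps": [
    [[0,0,0,-0.003,0],[0,0,0,-0.006,0],[0,0,0,-0.006,0]]
  ]
}}

```text
clock: 8.25
ee_pos: [493.2, 109.9, 63.4]
ee_rot: [[0.352, 0.936, -0.0], [0.936, -0.352, -0.0], [-0.0, -0.0, -1.0]]
wrist_force: [0.6, -0.4, -1.2]
finger_gap: -0.0
grasp_force: 0.0
```

{"op": "drive_tool", "data": {
  "steps": [
    [[0,0,0,-0.003,0],[0,0,0,-0.005,0],[0,0,0,-0.005,0]]
  ]
}}

```text
clock: 8.55
ee_pos: [493.2, 109.9, 58.5]
ee_rot: [[0.352, 0.936, -0.0], [0.936, -0.352, -0.0], [-0.0, -0.0, -1.0]]
wrist_force: [0.6, 0.7, 0.5]
finger_gap: 0.1
grasp_force: 0.0
```

{"op": "drive_tool", "data": {
  "steps": [
    [[0,0,0,-0.002,0],[0,0,0,-0.003,0],[0,0,0,-0.003,0]]
  ]
}}

```text
clock: 8.85
ee_pos: [493.5, 110.0, 57.1]
ee_rot: [[0.352, 0.936, 0.001], [0.936, -0.352, 0.0], [0.0, 0.0, -1.0]]
wrist_force: [-7.7, -0.3, 15.7]
finger_gap: 0.3
grasp_force: 7.3
```

{"op": "drive_tool", "data": {
  "steps": [
    [[0,0,0,-0.001,0],[0,0,0,-0.001,0],[0,0,0,-0.001,0]]
  ]
}}

```text
clock: 9.15
ee_pos: [493.5, 110.0, 55.4]
ee_rot: [[0.352, 0.936, 0.001], [0.936, -0.352, 0.0], [0.0, 0.0, -1.0]]
wrist_force: [-2.1, 0.5, 7.0]
finger_gap: -0.1
grasp_force: 3.2
```

Run:
```python
from h import *
c,e,s=snap('wrist','w5');c3,e3,_=snap('scene','s5')
print(s['ee_pos'],s['wrist_force'])
a=cv2.resize(c['img'][60:300,170:410],(400,400),interpolation=2)
b=cv2.resize(c3['img'][165:255,250:340],(400,400),interpolation=2)
cv2.imwrite('pics/w5m.png',np.hstack([a,b]))
```

```text
[493.46879198 110.04210593  55.43493312] [-2.14590518  0.53235452  7.04907503]
```

View pics/w5m.png

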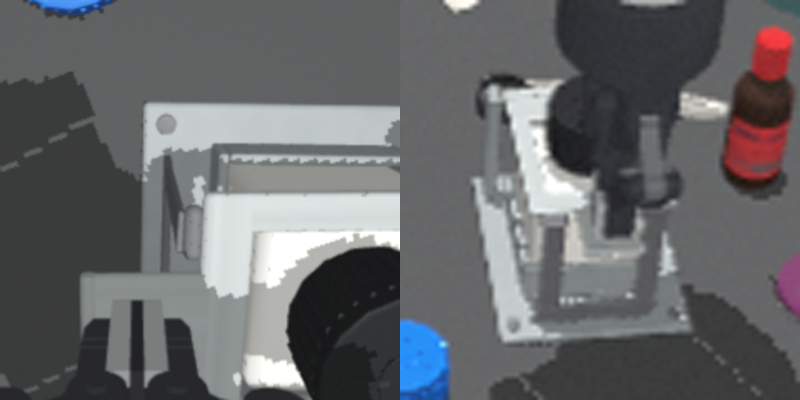

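The cover edge is at the catch nose (195,230) and nearly level, but not clearly snapped under it. I'll press further.

{"op": "drive_tool", "data": {
  "steps": [
    [[0,0,0,-0.0015,0],[0,0,0,-0.003,0],[0,0,0,-0.003,0]]
  ]
}}

```text
clock: 9.55
ee_pos: [493.2, 110.0, 51.7]
ee_rot: [[0.352, 0.936, -0.0], [0.936, -0.352, 0.0], [0.0, -0.0, -1.0]]
wrist_force: [-0.1, 1.1, 1.7]
finger_gap: -0.2
grasp_force: 0.5
```

{"op": "drive_tool", "data": {
  "steps": [
    [[0,0,0,-0.001,0],[0,0,0,-0.0015,0],[0,0,0,-0.0015,0]]
  ]
}}

```text
clock: 9.85
ee_pos: [493.3, 109.8, 50.1]
ee_rot: [[0.352, 0.936, -0.0], [0.936, -0.352, -0.0], [-0.0, -0.0, -1.0]]
wrist_force: [-0.3, -0.3, -0.5]
finger_gap: 0.0
grasp_force: 0.0
```

{"op": "drive_tool", "data": {
  "steps": [
    [[0,0,0,-0.001,0],[0,0,0,-0.002,0],[0,0,0,-0.002,0]]
  ]
}}

```text
clock: 10.15
ee_pos: [493.2, 109.9, 48.1]
ee_rot: [[0.352, 0.936, -0.0], [0.936, -0.352, -0.0], [-0.0, -0.0, -1.0]]
wrist_force: [0.4, 0.6, -0.4]
finger_gap: 0.2
grasp_force: 0.0
```

{"op": "drive_tool", "data": {
  "steps": [
    [[0,0,0,-0.001,0],[0,0,0,-0.002,0],[0,0,0,-0.002,0]]
  ]
}}

```text
clock: 10.45
ee_pos: [493.5, 110.0, 47.0]
ee_rot: [[0.352, 0.936, 0.0], [0.936, -0.352, 0.0], [0.0, 0.0, -1.0]]
wrist_force: [-4.2, -0.1, 8.8]
finger_gap: 0.3
grasp_force: 4.3
```

{"op": "drive_tool", "data": {
  "steps": [
    [[0,0,0,-0.001,0],[0,0,0,-0.0015,0],[0,0,0,-0.0015,0]]
  ]
}}

```text
clock: 10.75
ee_pos: [493.5, 110.1, 46.4]
ee_rot: [[0.352, 0.936, 0.001], [0.936, -0.352, 0.0], [0.001, 0.001, -1.0]]
wrist_force: [-9.4, -0.4, 18.6]
finger_gap: -0.1
grasp_force: 9.4
```

{"op": "drive_tool", "data": {
  "steps": [
    [[0,0,0,0.01,0],[0,0,0,0.03,0],[0,0,0,0.07,0],[0,-0.01,0.004,0.11,0],[0,-0.01,0.004,0.11,0],[0,-0.01,0.004,0.11,0]]
  ]
}}

```text
clock: 11.35
ee_pos: [483.6, 114.0, 155.7]
ee_rot: [[0.352, 0.936, 0.002], [0.936, -0.352, 0.0], [0.001, 0.002, -1.0]]
wrist_force: [0.5, 0.1, -1.4]
finger_gap: 0.2
grasp_force: 0.0
```

Run:
```python
from h import *
c,e,s=snap('wrist','w6');c3,e3,_=snap('scene','s6')
print(s['ee_pos'],s['wrist_force'])
a=cv2.resize(c['img'][60:300,170:410],(400,400),interpolation=2)
b=cv2.resize(c3['img'][165:255,250:340],(400,400),interpolation=2)
cv2.imwrite('pics/w6m.png',np.hstack([a,b]))
```

```text
[483.58940421 114.02530881 155.69364078] [ 0.49183627  0.05190923 -1.44505813]
```

View pics/w6m.png

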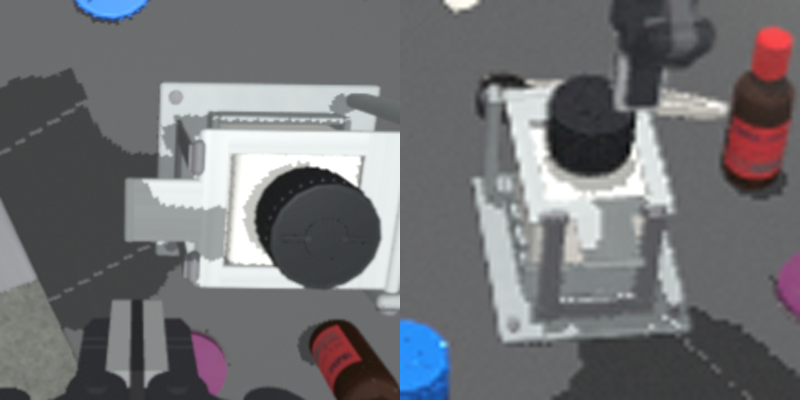

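The left view shows the cover level with both catch noses hooked over its front edge, at (197,158) and (192,265). The cap top is centred at about (326,236) left and (592,103) right. Now I'll locate the cap.

Run:
```python
from h import *
from scipy.optimize import least_squares
c,e,s=load('w6');g=lambda u,v:(u/1.6667+170,v/1.6667+60)
print('cap wrist',atz(c,e,g(326,236),115))
for n in('s6',):
  c3,e3,_=load(n);print('cap scene',atz(c3,e3,(293.2,188.2),115))
P=np.array([[-62,52,6],[-81,15,81],[-81,-15,81],[-49,38,81],[-49,-38,81]]);o=np.array([g(*q) for q in((161,85),(127,180),(127,241),(205,132),(203,286))])
def f(p):
    x,y,w=p;R=np.array([[np.cos(w),-np.sin(w),0],[np.sin(w),np.cos(w),0],[0,0,1]]);return (proj(c,e,P@R.T+[x,y,0])-o).ravel()
r=least_squares(f,[552,87,-.36]);print(r.x,r.fun.round(1))
```

```text
cap wrist [554.03549773  88.16585684 115.        ]
cap scene [553.34609319  88.3411338  115.        ]
[ 5.55776636e+02  8.81752648e+01 -3.41956601e-01] [ 1.5 -1.3  1.5  0.7  2.3  1.5 -2.3 -1.7 -2.6  0.7]
```

{"op": "drive_tool", "data": {
  "steps": [
    [[0.4,0.035,-0.013,0,0],[0.4,0.07,-0.026,0,0],[0.4,0.07,-0.026,0,0],[0.4,0.07,-0.026,-0.03,0],[0.4,0.07,-0.026,-0.055,0],[0.4,0.07,-0.026,-0.062,0],[0.4,0.07,-0.026,-0.062,0],[0.4,0.07,-0.026,-0.062,0]]
  ]
}}

```text
clock: 12.25
ee_pos: [553.5, 88.0, 93.7]
ee_rot: [[0.352, 0.936, 0.001], [0.936, -0.352, 0.0], [0.0, 0.001, -1.0]]
wrist_force: [0.3, -1.2, -0.1]
finger_gap: 34.6
grasp_force: 0.0
```

{"op": "drive_tool", "data": {
  "steps": [
    [[0.4,0,0,-0.003,0],[0.4,0,0,-0.006,0],[0.4,0,0,-0.006,0]]
  ]
}}

```text
clock: 12.55
ee_pos: [553.2, 87.9, 86.8]
ee_rot: [[0.352, 0.936, 0.0], [0.936, -0.352, 0.0], [0.0, 0.0, -1.0]]
wrist_force: [0.4, -0.4, 0.5]
finger_gap: 34.1
grasp_force: 0.0
```

{"op": "drive_tool", "data": {
  "steps": [
    [[0.4,0,0,-0.002,0],[0.4,0,0,-0.004,0],[0.4,0,0,-0.004,0]]
  ]
}}

```text
clock: 12.85
ee_pos: [553.1, 87.9, 82.4]
ee_rot: [[0.352, 0.936, -0.0], [0.936, -0.352, -0.0], [-0.0, -0.0, -1.0]]
wrist_force: [0.2, -0.9, 0.2]
finger_gap: 33.9
grasp_force: 0.0
```

{"op": "drive_tool", "data": {
  "steps": [
    [[0.4,0,0,-0.002,0],[0.4,0,0,-0.003,0],[0.4,0,0,-0.003,0]]
  ]
}}

```text
clock: 13.15
ee_pos: [553.4, 87.9, 80.0]
ee_rot: [[0.352, 0.936, 0.0], [0.936, -0.352, 0.0], [0.0, 0.0, -1.0]]
wrist_force: [-1.2, -1.0, 3.7]
finger_gap: 34.0
grasp_force: 2.1
```

{"op": "drive_tool", "data": {
  "steps": [
    [[0.4,0,0,-0.002,0],[0.4,0,0,-0.003,0],[0.4,0,0,-0.003,0]]
  ]
}}

```text
clock: 13.45
ee_pos: [553.4, 87.9, 77.0]
ee_rot: [[0.352, 0.936, 0.0], [0.936, -0.352, 0.0], [0.0, 0.0, -1.0]]
wrist_force: [-1.9, -0.2, 7.0]
finger_gap: 34.2
grasp_force: 3.1
```

{"op": "drive_tool", "data": {
  "steps": [
    [[0.4,0,0,-0.002,0],[0.4,0,0,-0.003,0],[0.4,0,0,-0.003,0]]
  ]
}}

```text
clock: 13.75
ee_pos: [553.5, 87.9, 74.2]
ee_rot: [[0.352, 0.936, 0.001], [0.936, -0.352, 0.0], [0.0, 0.001, -1.0]]
wrist_force: [-2.7, -0.1, 8.5]
finger_gap: 33.9
grasp_force: 4.1
```

Contact with the cap top came at TCP z of about 80.3, so the tips end about 35 mm above the reported TCP at this opening. I'll rise, open, and come down to grip with the tips near z = 99 (TCP about 64).

{"op": "drive_tool", "data": {
  "steps": [
    [[0.4,0,0,0.02,0],[0.76,0,0,0.03,0],[0.76,0,0,0.03,0],[0.76,0,0,0.03,0],[0.76,0,0,0.03,0],[0.76,0,0,0.01,0],[0.76,0,0,0.0,0],[0.76,0,0,-0.006,0],[0.76,0,0,-0.01,0],[0.76,0,0,-0.01,0]]
  ]
}}

```text
clock: 14.75
ee_pos: [553.1, 87.9, 63.4]
ee_rot: [[0.352, 0.936, -0.001], [0.936, -0.352, -0.0], [-0.0, -0.001, -1.0]]
wrist_force: [0.0, -0.1, 0.2]
finger_gap: 64.9
grasp_force: 0.0
```

{"op": "drive_tool", "data": {
  "steps": [
    [[0.4,0,0,0,0],[0.4,0,0,0,0],[0.4,0,0,0,0],[0.4,0,0,0,0],[0.4,0,0,0,0],[0.4,0,0,0,0]]
  ],
  "grip_force": 70
}}

```text
clock: 15.35
ee_pos: [553.5, 87.9, 64.1]
ee_rot: [[0.352, 0.936, 0.001], [0.936, -0.352, 0.0], [0.0, 0.001, -1.0]]
wrist_force: [3.4, -0.7, 5.1]
finger_gap: 43.8
grasp_force: 70.9
```

{"op": "drive_tool", "data": {
  "steps": [
    [[0.4,0,0,-0.002,0],[0.4,0,0,-0.004,0],[0.4,0,0,-0.0045,0],[0.4,0,0,-0.0045,0],[0.4,0,0,-0.0045,0]]
  ]
}}

```text
clock: 15.85
ee_pos: [553.7, 87.9, 59.7]
ee_rot: [[0.352, 0.936, 0.001], [0.936, -0.352, 0.0], [0.0, 0.001, -1.0]]
wrist_force: [3.2, -1.5, 7.4]
finger_gap: 43.8
grasp_force: 71.1
```

{"op": "drive_tool", "data": {
  "steps": [
    [[0.4,0,0,-0.0012,0],[0.4,0,0,-0.0012,0],[0.4,0,0,-0.0012,0]]
  ]
}}

```text
clock: 16.15
ee_pos: [553.8, 87.9, 58.6]
ee_rot: [[0.352, 0.936, 0.001], [0.936, -0.352, 0.0], [0.0, 0.001, -1.0]]
wrist_force: [2.5, -1.5, 8.6]
finger_gap: 43.7
grasp_force: 71.2
```

{"op": "drive_tool", "data": {
  "steps": [
    [[0.4,0,0,0,0.1],[0.4,0,0,0,0.2],[0.4,0,0,0,0.3],[0.4,0,0,0,0.4],[0.4,0,0,0,0.4]]
  ]
}}

```text
clock: 16.65
ee_pos: [553.4, 88.0, 58.4]
ee_rot: [[-0.044, 0.999, 0.0], [0.999, 0.044, 0.0], [0.0, 0.0, -1.0]]
wrist_force: [0.9, -0.9, 8.1]
finger_gap: 44.2
grasp_force: 71.2
```

{"op": "drive_tool", "data": {
  "steps": [
    [[0.4,0,0,0,0.1],[0.4,0,0,0,0.2],[0.4,0,0,0,0.3],[0.4,0,0,0,0.4],[0.4,0,0,0,0.5],[0.4,0,0,0,0.6],[0.4,0,0,0,0.7],[0.4,0,0,0,0.8],[0.4,0,0,0,0.9],[0.4,0,0,0,0.93],[0.4,0,0,0,0.93],[0.4,0,0,0,0.93]]
  ]
}}

```text
clock: 17.85
ee_pos: [553.3, 88.0, 58.4]
ee_rot: [[-0.825, 0.565, 0.0], [0.565, 0.825, 0.0], [0.0, 0.0, -1.0]]
wrist_force: [-0.6, -0.7, 7.7]
finger_gap: 43.6
grasp_force: 71.2
```

Run:
```python
from h import *
s=sense();print(s['wrist_force'],s['wrist_torque'],s['finger_gap'],s['ee_pos'],np.degrees(np.arctan2(s['ee_rot'][1,0],s['ee_rot'][0,0])))
```

```text
[-0.62158954 -0.70690239  7.72840798] [-0.05538624  0.10004074 -0.00061623] 43.56506027036739 [553.28425375  88.03006107  58.37842899] 145.5843726250106
```

Turned 76° with no torque left, so the cap moves freely. I'll lift gently and check the force.

{"op": "drive_tool", "data": {
  "steps": [
    [[0.4,0,0,0.003,0],[0.4,0,0,0.006,0],[0.4,0,0,0.009,0],[0.4,0,0,0.012,0],[0.4,0,0,0.012,0]]
  ]
}}

```text
clock: 18.35
ee_pos: [553.1, 87.9, 70.0]
ee_rot: [[-0.825, 0.565, -0.001], [0.565, 0.825, 0.0], [0.0, -0.0, -1.0]]
wrist_force: [0.3, 0.1, -0.2]
finger_gap: 43.8
grasp_force: 71.1
```

{"op": "drive_tool", "data": {
  "steps": [
    [[0.4,0,0,0.008,0],[0.4,0,0,0.016,0],[0.4,0,0,0.026,0],[0.4,0,0,0.038,0],[0.4,0,0,0.05,0],[0.4,0,0,0.06,0],[0.4,0,0,0.066,0],[0.4,0,0,0.066,0],[0.4,0,0,0.066,0],[0.4,0,0,0.066,0],[0.4,0,0,0.066,0],[0.4,0,0,0.066,0]]
  ]
}}

```text
clock: 19.55
ee_pos: [553.1, 87.9, 135.8]
ee_rot: [[-0.825, 0.565, -0.001], [0.565, 0.825, -0.0], [0.0, -0.0, -1.0]]
wrist_force: [0.1, 0.1, -0.9]
finger_gap: 43.6
grasp_force: 71.2
```

Run:
```python
from h import *
c,e,s=snap('scene','s7');print(s['ee_pos'],s['wrist_force'],s['finger_gap'],s['grasp_force'])
c0=load('s6')[0]
g=cv2.cvtColor(c['img'],6)
uv=proj(c,e,[[553.5,88,170],[553.5,88,185],[553.5,88,102],[553.5,88,115]]).round().astype(int);print(uv.tolist(),[c['img'][v,u].tolist() for u,v in uv],[c0['img'][v,u].tolist() for u,v in uv])
# bystander / clamp change
d=cv2.absdiff(c['img'],load('scene0')[0]['img']).max(2)>40
n,l,st,_=cv2.connectedComponentsWithStats(d.astype(np.uint8));print([q.tolist() for q in st[1:] if q[4]>15])
```

```text
[553.14979192  87.89318774 135.77426871] [ 0.11987541  0.13618968 -0.86467798] 43.62454620510136 71.21767004951835
[[295, 170], [296, 165], [293, 192], [293, 188]] [[42, 40, 39], [44, 42, 42], [35, 32, 31], [213, 214, 210]] [[105, 105, 102], [105, 105, 103], [56, 51, 50], [59, 56, 56]]
[[259, 6, 253, 165, 16302], [294, 58, 13, 11, 67], [301, 63, 11, 7, 25], [308, 65, 11, 6, 29], [429, 70, 44, 17, 63], [304, 73, 11, 5, 16], [405, 85, 107, 132, 4436], [391, 98, 41, 17, 303], [394, 100, 7, 4, 16], [390, 120, 6, 5, 20], [274, 159, 35, 46, 923], [369, 191, 143, 189, 14187], [306, 201, 5, 9, 17], [278, 208, 32, 17, 233], [276, 213, 5, 13, 21], [269, 213, 85, 61, 1534], [504, 333, 8, 30, 148], [501, 339, 3, 14, 22], [383, 371, 19, 13, 132], [473, 379, 24, 5, 60]]
```

The white neck now shows where the cap sat, the cap is about 71 mm up in the grip, and nothing else moved beyond the arm and its shadow. Handing in.

```bash
python3 -c "
from workcell import job_done;print(job_done())"
```

```text
the job is handed in; nothing more can be done
None
```

I handed the job in at about 19.6 s of the 48 s, without a verdict coming back: the cover looked shut under its catch when I last viewed it, before gripping the cap. The cap came off freely after a 76° turn and is held still about 71 mm above where it sat. The main risk is my first press on the cover, which slipped off the tab and put about 57 N on the wrist for a moment; I couldn't tell whether the gripper body itself went over its 40 N limit.

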